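# Set the waffle maker preheating

## Robot

A 7-joint arm with a two-finger parallel gripper is mounted at the origin on a cart in front of the work surface, level with it; the furniture and walls round the work are solid. World frame = base frame: x ahead of the robot, y to its left, z up, the work surface at z = 0. Lengths are in mm, angles in rad, forces in N, time in s.
With the tool pointing down it reaches from about 400 to 875 mm from the base axis. Payload 4.4 kg.
Tool frame: the origin (TCP) lies midway between the tips of the shut fingers; the grasp point (between the pads) lies 19 mm behind it; z points along the fingers, y is the line along which they close (so a half turn about z gives the same grasp; the last joint's range is limited). The gripper opens to 85 mm and grips with 20 to 120 N. Pads are 22 mm wide; open, the fingers measure 114 mm over their backs; the gripper's body (76 mm by 85 mm) begins 54 mm behind the grasp point. The pads swing forward as they close: fully open they stand 13 mm farther back than shut.
Start: joints at [1.153, 0.628, 0.038, 1.517, -0.027, 0.996, -0.02], TCP at [224.01, -610.194, 231.313] pointing down, gripper open.
Joint ranges: [-3.06, 3.06], [-0.37, 2.12], [-1.25, 1.32], [0.18, 2.47], [-1.1, 4.24], [0.23, 1.98], [-2.94, 2.94]. Speed limits (rad/s): [2.57, 2.57, 3.14, 3.14, 3.14, 3.14, 3.14].

## Interface

Orientations are given as [roll, pitch, yaw] about the fixed x, y, z axes, in that order (R = Rz(yaw) Ry(pitch) Rx(roll)).
In Python, from cell import read_state, get_image, finish_job gives the robot as it stands.
- The arm moves only by the tool send_rows, never from a script. Its argument "series" is a list of rows, each an object of numbers: "ax", "ay", "az": the turn, a rotation vector about the tool's x, y, z in rad; "dx", "dy", "dz": the shift along the tool's x, y, z in cm; "hand": the closure, from 0 (fully open) to 1 (shut). In form: [{"ax": .., "ay": .., "az": .., "dx": .., "dy": .., "dz": .., "hand": ..}, ...]. A call has 1 to 10 rows; each row is the pose to reach, as a shift and turn from the pose commanded when the call began, along the tool's axes at that moment; what a row does not reach only later rows make up. A row lasts 1/10 s, in which the tool goes at most 50 mm and 8.59 degrees, less where a joint would pass 70% of its speed; a pose out of reach is approached as far as the arm can. A call with a gripper value outside its range is refused whole. The fingers move at their own pace and stop on an object; the grip force is fixed at half the most. Time passes only in rows, so rows that repeat a pose let the fingers close. It gives the time, the measured TCP pose, the force, the opening and the grip force at its end, in the units of the state.
- read_state(): the state, without advancing time (a new reading comes with each control period).
- get_image(name): name is "scene" or "side" or "wrist"; returns a dict with "pixels" (384x512x3 uint8, red, green, blue), "mtx" (3x3 intrinsics, pixels), "k1" (the pictures are not rectified: a ray, as slopes to the right and down, at radius r is drawn at 1 + k1 r^2 times it, then the intrinsics apply), "R" (3x3) and "t" (3): a world point X has camera coordinates R X + t. Camera axes: x right, y down, z forward; pixel columns grow to the right and rows downward; lengths in mm; the calibration is good to about 2 mm. A picture is of the moment at which its call begins. There is no depth.
- finish_job(): hands the job in; it is judged then, once.
The state is a dict: "clock": time; "qpos": joint angles; "qd": joint speeds; "tau": joint torques, N m; "eef_pos": TCP position; "tool_rot": TCP orientation; "force": force on the tool from outside, world axes, zero at the start; "torque": the same for the moment, N m; "width": finger opening in mm; "gripper_force": force on a finger pad.
Only numpy, scipy, OpenCV 4.12 (cv2) and the standard library are available. Lean on these libraries where they do the work, as an engineer would, in place of code of your own. Each camera call takes 0.05 s, during which the arm holds its last target. There are 200 camera calls.

## Task

Get the waffle maker preheating for breakfast: press its lid fully shut, flick the browning thumbwheel round by its edge, click by click, until it rests with the orange mark at the white pointer, and press the power rocker over to on. Use only fingertip touches - pick nothing up - leave the waffle maker where it stands, and do not disturb the honey jar, mug and fork.

Things in the scene. Friction and masses are not known exactly. Their poses are not given: they have to be found in the camera images.
- waffle_maker: Loose black waffle maker with a steel-topped lid, about 3 kg, on rubber feet; 290 mm deep (local x -0.155 to 0.135), 230 wide, 101 high when shut. Origin: on the worktop under it; x points from the grey control deck (front, toward the robot) to the lid hinge (rear), y to its left seen from the robot, z up. The deck (local x -0.153 to -0.077, 45 mm high) lies in front of the lid.
- wheel_axis (a point): Centre of the top of the browning thumbwheel (at -0.133, 0.055 in the waffle maker's x, y): a black disc lying flat (axis vertical), 68 mm across, 12 mm thick (33 to 45 mm above the worktop), with a finely ribbed grippy rim. It lies in an open bay of the deck; the front of its rim stands 12 mm out beyond the machine's front face, nothing in front of it or under it.
- wheel_front (a point): Frontmost point of the thumbwheel's rim, 34 mm before its axis, 40 mm above the worktop. A fingertip that stands in front, reaches down past it, presses back (+x of the waffle maker) on the rim with some 8 N and is drawn sideways rolls the wheel round: 18 mm of travel is one click. Turning needs about 2 N along the rim.
- browning_wheel (a joint): Angle of the thumbwheel, rad; grows anticlockwise seen from above, that is when the front of the rim is drawn to the right (-y of the waffle maker). Seven click stops 0.524 (30 degrees) apart, 0 to 3.142; a sprung roller pulls the wheel into the nearest stop when let go. Starts at one of the first four stops; 2.094 (fifth stop) puts the orange mark at the pointer.
- orange_mark (a point): Middle of the broad orange mark on top of the wheel, 24 mm from its axis; turns with it. It is the fifth of seven radial marks (the others are white, of growing length, 30 degrees apart); the white pointer is on the deck just behind the wheel (+x side of its axis).
- power_rocker (a joint): Angle of the black rocker switch on the right of the deck, rad: 0 = off (its right half stands up), 0.30 = on (right half pressed down). It snaps over half way and stays; takes about 3 N on the end of the raised half.
- rocker_on_half (a point): Top of the rocker's right half (white line), the half to press; at (-0.125, -0.077) in the waffle maker's x, y, about 56 mm above the worktop when off, 5 mm lower when on. The rocker is 44 mm long (along the waffle maker's y) and 22 mm wide and pivots at its middle, 15 mm to the left of this point.
- lid (a joint): Opening angle of the lid, rad: 0 = fully shut. The hinge is stiff: the lid stays wherever it is left and takes about 2 to 5 N at its front to push down. It starts ajar (0.15 to 0.32).
- lid_press (a point): Point on the lid's top close to its front edge, on the centre line, 188 mm from the hinge axis and 7 mm behind the shell's front edge (a black handle bar juts 19 mm farther forward); 101 mm above the worktop when shut. Pushing straight down here shuts the lid. A wall cabinet hangs 0.53 m above the worktop a little behind this point: come in low, from the front.
- lid_hinge (a point): Middle of the lid's hinge axis, at (0.118, 0) in the waffle maker's x, y, 68 mm above the worktop; the axis runs along the waffle maker's y.
- honey_jar: Bystander: glass honey jar with a green lid, 64x68x84 mm, beside the waffle maker on the right; origin at its foot.
- mug_yellow: Bystander: yellow mug, 78x113x102 mm, left of the waffle maker; origin at its foot.
- fork: Bystander: small steel fork, 204x28x18 mm, lying on the worktop on the left; origin at its underside.

How it is judged (in metres and radians):
At the end, for the whole second after the job is handed in: Thumbwheel at rest in its fifth stop, orange mark at the pointer (2.094 within 0.12 rad); rocker on (over 0.24 rad); lid shut (under 0.03 rad); waffle maker still and within 30 mm of where it stood, honey jar, mug and fork within 20 mm (value of joint browning_wheel between 1.97 and 2.22 rad and value of joint power_rocker above 0.24 rad and value of joint lid below 0.03 rad and velocity of joint browning_wheel between -0.1 and 0.1 rad/s and linear speed of waffle_maker below 0.02 m/s and distance of waffle_maker from where it was at the start of the episode below 0.03 m and distance of each of honey_jar, mug_yellow, fork from where it was at the start of the episode below 0.02 m); the robot touches nothing.
It fails at once if the waffle maker is shoved away, lifted or tipped (distance of waffle_maker from where it was at the start of the episode above 0.04 m or height (world z) of waffle_maker above 0.012 m or angle between waffle_maker's own z axis and vertical above 0.08 rad).
It fails at once if the honey jar, mug or fork is moved, knocked or picked up (distance of any of honey_jar, mug_yellow, fork from where it was at the start of the episode above 0.02 m or angle between any of honey_jar, mug_yellow's own z axis and vertical above 0.25 rad).
It also fails if it takes over 72 s, if anything falls off the work surface, if the arm or the gripper's body presses on something with over 40 N, if the wrist force passes 120 N, or if a joint passes its speed limit or range.

## Working session

There is one attempt and no reset: what is moved stays moved. The work goes in short steps, Python scripts to look and compute and a tool call to move; the robot and the scene stay as the last step left them, time stands still between calls to the robot, and variables do not carry over. Pictures are saved under pics/ and viewed, at most 10 in all, crops included, and the job is handed in when it is done.

Besides the shell and the picture viewer there is one more tool, called as a command line: name --argument value ..., lists and objects as JSON in quotes. send_rows: Moves the arm, as the interface text tells. Its arguments: {"type":"object","properties":{"series":{"type":"array","items":{"type":"object","properties":{"ax":{"type":"number"},"ay":{"type":"number"},"az":{"type":"number"},"dx":{"type":"number"},"dy":{"type":"number"},"dz":{"type":"number"},"hand":{"type":"number"}}}}},"required":["series"]}

```bash
mkdir -p pics; cat > h.py <<'E'
import numpy as np, cv2
from cell import read_state,get_image,finish_job
def ray(im,u,v):
    K=np.array(im["mtx"]);d=cv2.undistortPoints
    p=np.array([(u-K[0,2])/K[0,0],(v-K[1,2])/K[1,1]]);q=p.copy()
    for _ in range(20): q=p/(1+im["k1"]*(q@q))
    R=np.array(im["R"]);t=np.array(im["t"])
    return -R.T@t, R.T@np.array([q[0],q[1],1])
def plane(im,u,v,z):
    c,d=ray(im,u,v);return c+d*(z-c[2])/d[2]
def proj(im,X):
    K=np.array(im["mtx"]);c=np.array(im["R"])@np.array(X,float)+np.array(im["t"]);q=c[:2]/c[2]
    q=q*(1+im["k1"]*(q@q));return K[0,0]*q[0]+K[0,2],K[1,1]*q[1]+K[1,2]
def save(im,n): cv2.imwrite("pics/"+n+".png",np.array(im["pixels"])[:,:,::-1])
E
python3 - <<'E'
from h import *
import pickle
s=read_state();print({k:np.round(s[k],3).tolist() for k in s})
a=get_image("scene");b=get_image("side");pickle.dump((a,b),open("i.pkl","wb"))
for i in (a,b): print(np.array(i["mtx"])[0,0],i["k1"],ray(i,256,192))
cv2.imwrite("pics/a.png",cv2.resize(np.vstack([np.array(a["pixels"])[:,:,::-1]]),(800,600)))
cv2.imwrite("pics/b.png",cv2.resize(np.vstack([np.array(b["pixels"])[:,:,::-1]]),(800,600)))
E
```

```text
{'clock': 0.0, 'qpos': [1.153, 0.629, 0.038, 1.518, -0.027, 0.996, -0.02], 'qd': [-0.001, 0.001, 0.0, 0.002, -0.001, 0.001, -0.0], 'tau': [-0.001, -56.341, 1.226, -19.344, 0.011, 0.011, 0.0], 'eef_pos': [223.794, -609.593, 230.405], 'tool_rot': [-3.14, 0.0, 0.352], 'force': [0.568, 0.326, -0.545], 'torque': [0.014, 0.02, -0.053], 'gripper_force': 0.0, 'width': 85.403}
347.7754856666649 0.009058428020392814 (array([105.27382986, 458.93955882, 693.66951895]), array([ 0.51687462, -0.4582371 , -0.72358874]))
464.26141947289915 -0.17450732363037189 (array([ -23.17486229,   92.19012393, 1081.77703903]), array([ 0.51351929, -0.01687279, -0.8581502 ]))
```

View pics/a.png

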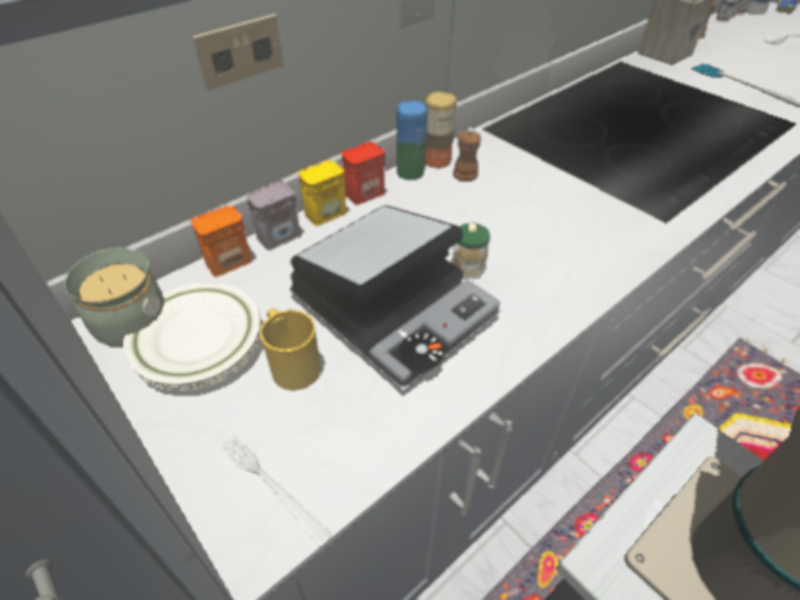

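View pics/b.png

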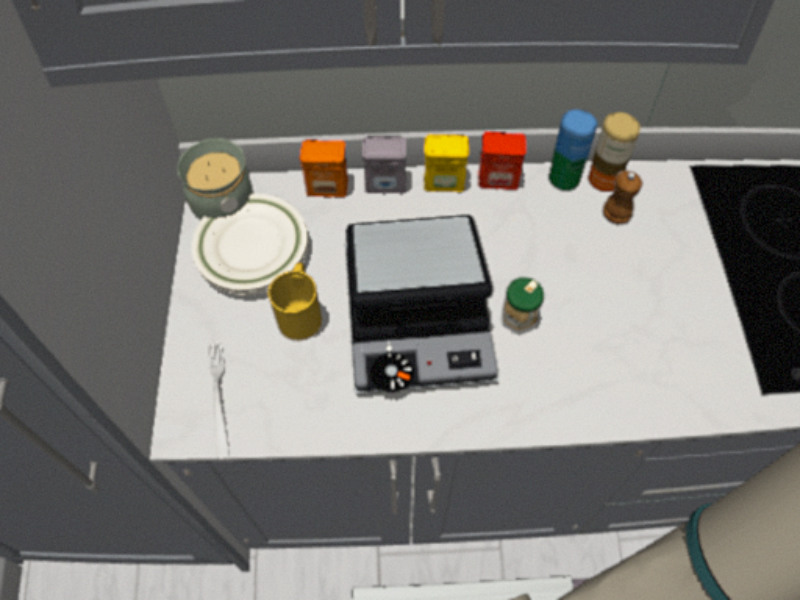

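The side view shows the maker with wheel hub at about (391,371), orange mark at about (404,376) and rocker at about (464,358), all in the 800-px picture. The lid is ajar. Next is a crop for exact pixels.

```bash
python3 - <<'E'
from h import *
import pickle
a,b=pickle.load(open("i.pkl","rb"))
p=np.array(b["pixels"])[:,:,::-1][130:255,215:325]
cv2.imwrite("pics/c.png",cv2.resize(p,None,fx=4.8,fy=4.8,interpolation=cv2.INTER_CUBIC))
p=np.array(b["pixels"]).astype(int)
m=(p[...,0]>170)&(p[...,1]<130)&(p[...,2]<90);m[:215]=0;m[:,:240]=0;m[:,275:]=0
v,u=np.nonzero(m);print(u.mean(),v.mean(),len(u),plane(b,u.mean(),v.mean(),45))
E
```

```text
257.95454545454544 239.9090909090909 22 [460.16130668  72.75526529  45.        ]
```

View pics/c.png

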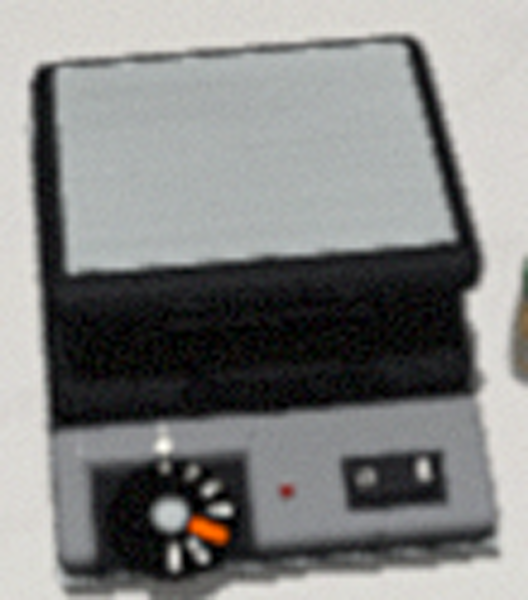

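The crop shows hub (171,515), orange (207,528), pointer (164,440), rocker white line (424,468) and deck corners at about (62,570) and (495,537). The first mark is at the pointer, so the wheel is probably at stop 1 and needs 4 clicks.

```bash
python3 - <<'E'
from h import *
import pickle
a,b=pickle.load(open("i.pkl","rb"))
f=lambda x,y,z:plane(b,(x+.5)/4.8-.5+215,(y+.5)/4.8-.5+130,z)
P={n:f(*q) for n,q in dict(hub=(171,515,46),orange=(207,528,45),ptr=(164,440,45),line=(424,468,56),rdot=(366,478,49),FL=(60,570,42),FR=(496,537,42),RL=(52,425,45),RR=(488,397,45)).items()}
for n in P: print(n,P[n].round(1))
w,l=P["hub"][:2],P["line"][:2]
loc=np.array([8,-132.]);d=l-w
yaw=np.arctan2(d[1],d[0])-np.arctan2(loc[1],loc[0]);print("yaw",yaw,np.hypot(*d),np.hypot(*loc))
e=P["FL"]-P["FR"];print("yaw2",np.arctan2(-e[0],e[1]));e=P["RL"]-P["RR"];print("yaw3",np.arctan2(-e[0],e[1]))
c,s=np.cos(yaw),np.sin(yaw);R=np.array([[c,-s],[s,c]])
o=((w-R@[-133,55])+(l-R@[-125,-77]))/2;print("origin",o)
pp=R.T@(P["orange"][:2]-w);print("orange ang",np.degrees(np.arctan2(pp[1],pp[0])))
for n,q in dict(hinge=(118,0),press=(-68,0),front=(-167,55),rock=(-125,-77)).items(): print(n,o+R@q)
# lid steel front edge mid; lid angle: compare projection of press point
h=o+R@[118,0]
for t in (0,.15,.2,.25,.3,.35):
    X=[*(h+R@[-188*np.cos(t)+33*0-33*np.sin(t)*-1*-1*-1*0,0]),0]
    r=np.array([-185.1*np.cos(t)+33*np.sin(t),185.1*np.sin(t)+33*np.cos(t)])
    X=[*(h+R@[r[0],0]),68+r[1]];u,v=proj(b,X);print(t,np.round(X,1),(u-215)*4.8,(v-130)*4.8)
E
```

```text
hub [468.7  91.4  46. ]
orange [461.   73.3  45. ]
ptr [512.5  93.5  45. ]
line [484.6 -39.3  56. ]
rdot [483.7  -9.8  49. ]
FL [442.1 148.9  42. ]
FR [450.3 -74.5  42. ]
RL [523.9 152.   45. ]
RR [530.2 -78.6  45. ]
yaw 0.06054653824781009 131.70803541161823 132.24220203853233
yaw2 0.03692225423353214
yaw3 0.027011974239845377
origin [604.7287026   44.80878438]
orange ang -116.40218494727915
hinge [722.51248156  51.94891155]
press [536.85330456  40.69413483]
front [434.70668498  89.60290816]
rock [484.61698585 -39.61381625]
0 [537.8  40.7 101. ] 262.30958606519533 339.0331402159607
0.15 [544.7  41.2 128.3] 261.7286043029687 299.62964016174783
0.2 [548.   41.4 137.1] 261.3044581975786 284.9231183386383
0.25 [551.6  41.6 145.8] 260.7638060636973 269.4937447276444
0.3 [555.7  41.8 154.2] 260.1067021802833 253.38652787618724
0.35 [560.2  42.1 162.5] 259.3337823839958 236.6510801701966
```

send_rows --series '[{"dx": 31.7, "dy": -26.7, "dz": 2, "az": 0.317, "hand": 1}, {"dx": 31.7, "dy": -26.7, "dz": 2, "az": 0.317, "hand": 1}, {"dx": 31.7, "dy": -26.7, "dz": 2, "az": 0.317, "hand": 1}, {"dx": 31.7, "dy": -26.7, "dz": 2, "az": 0.317, "hand": 1}, {"dx": 31.7, "dy": -26.7, "dz": 2, "az": 0.317, "hand": 1}, {"dx": 31.7, "dy": -26.7, "dz": 2, "az": 0.317, "hand": 1}, {"dx": 31.7, "dy": -26.7, "dz": 2, "az": 0.317, "hand": 1}, {"dx": 31.7, "dy": -26.7, "dz": 2, "az": 0.317, "hand": 1}, {"dx": 31.7, "dy": -26.7, "dz": 2, "az": 0.317, "hand": 1}, {"dx": 31.7, "dy": -26.7, "dz": 2, "az": 0.317, "hand": 1}]'

```text
invalid input at $.series[0]: expected keys ax, ay, az, dx, dy, dz, hand
```

send_rows --series '[{"ax": 0, "ay": 0, "dx": 31.7, "dy": -26.7, "dz": 2, "az": 0.317, "hand": 1}, {"ax": 0, "ay": 0, "dx": 31.7, "dy": -26.7, "dz": 2, "az": 0.317, "hand": 1}, {"ax": 0, "ay": 0, "dx": 31.7, "dy": -26.7, "dz": 2, "az": 0.317, "hand": 1}, {"ax": 0, "ay": 0, "dx": 31.7, "dy": -26.7, "dz": 2, "az": 0.317, "hand": 1}, {"ax": 0, "ay": 0, "dx": 31.7, "dy": -26.7, "dz": 2, "az": 0.317, "hand": 1}, {"ax": 0, "ay": 0, "dx": 31.7, "dy": -26.7, "dz": 2, "az": 0.317, "hand": 1}, {"ax": 0, "ay": 0, "dx": 31.7, "dy": -26.7, "dz": 2, "az": 0.317, "hand": 1}, {"ax": 0, "ay": 0, "dx": 31.7, "dy": -26.7, "dz": 2, "az": 0.317, "hand": 1}, {"ax": 0, "ay": 0, "dx": 31.7, "dy": -26.7, "dz": 2, "az": 0.317, "hand": 1}, {"ax": 0, "ay": 0, "dx": 31.7, "dy": -26.7, "dz": 2, "az": 0.317, "hand": 1}]'

```text
clock: 1.1
eef_pos: [431.1, -247.0, 211.0]
tool_rot: [-3.14, 0.0, 0.041]
force: [0.5, 0.4, 0.2]
width: 0.0
gripper_force: 0.0
```

send_rows --series '[{"ax": 0, "ay": 0, "az": 0, "dx": 1.2, "dy": -14.4, "dz": 1, "hand": 1}, {"ax": 0, "ay": 0, "az": 0, "dx": 2.4, "dy": -28.7, "dz": 1.5, "hand": 1}, {"ax": 0, "ay": 0, "az": 0, "dx": 2.4, "dy": -28.7, "dz": 1.5, "hand": 1}, {"ax": 0, "ay": 0, "az": 0, "dx": 2.4, "dy": -28.7, "dz": 1.5, "hand": 1}, {"ax": 0, "ay": 0, "az": 0, "dx": 2.4, "dy": -28.7, "dz": 1.5, "hand": 1}, {"ax": 0, "ay": 0, "az": 0, "dx": 2.4, "dy": -28.7, "dz": 1.5, "hand": 1}, {"ax": 0, "ay": 0, "az": 0, "dx": 2.4, "dy": -28.7, "dz": 1.5, "hand": 1}, {"ax": 0, "ay": 0, "az": 0, "dx": 6, "dy": -28.5, "dz": 2.2, "hand": 1}, {"ax": 0, "ay": 0, "az": 0, "dx": 10, "dy": -28.4, "dz": 2.5, "hand": 1}, {"ax": 0, "ay": 0, "az": 0, "dx": 13.4, "dy": -28.4, "dz": 2.5, "hand": 1}]'

```text
clock: 2.1
eef_pos: [555.4, 35.1, 186.0]
tool_rot: [3.14, -0.0, 0.032]
force: [0.6, 0.9, 0.1]
width: 0.0
gripper_force: 0.0
```

send_rows --series '[{"ax": 0, "ay": 0, "az": 0, "dx": 0, "dy": 0, "dz": 1, "hand": 1}, {"ax": 0, "ay": 0, "az": 0, "dx": 0, "dy": 0, "dz": 2, "hand": 1}, {"ax": 0, "ay": 0, "az": 0, "dx": 0, "dy": 0, "dz": 3, "hand": 1}, {"ax": 0, "ay": 0, "az": 0, "dx": 0, "dy": 0, "dz": 3.6, "hand": 1}, {"ax": 0, "ay": 0, "az": 0, "dx": 0, "dy": 0, "dz": 4.2, "hand": 1}, {"ax": 0, "ay": 0, "az": 0, "dx": 0, "dy": 0, "dz": 4.8, "hand": 1}]'

```text
clock: 2.7
eef_pos: [553.3, 38.1, 138.3]
tool_rot: [-3.142, -0.0, 0.035]
force: [-2.3, 0.6, 2.9]
width: 0.1
gripper_force: 1.7
```

send_rows --series '[{"ax": 0, "ay": 0, "az": 0, "dx": -0.2, "dy": 0, "dz": 0.6, "hand": 1}, {"ax": 0, "ay": 0, "az": 0, "dx": -0.4, "dy": 0, "dz": 1.2, "hand": 1}, {"ax": 0, "ay": 0, "az": 0, "dx": -0.5, "dy": 0, "dz": 1.8, "hand": 1}, {"ax": 0, "ay": 0, "az": 0, "dx": -0.6, "dy": 0, "dz": 2.4, "hand": 1}, {"ax": 0, "ay": 0, "az": 0, "dx": -0.7, "dy": 0, "dz": 3.0, "hand": 1}, {"ax": 0, "ay": 0, "az": 0, "dx": -0.7, "dy": 0, "dz": 3.4, "hand": 1}, {"ax": 0, "ay": 0, "az": 0, "dx": -0.7, "dy": 0, "dz": 3.7, "hand": 1}, {"ax": 0, "ay": 0, "az": 0, "dx": -0.7, "dy": 0, "dz": 3.7, "hand": 1}]'

```text
clock: 3.5
eef_pos: [546.8, 38.0, 101.6]
tool_rot: [-3.141, -0.0, 0.035]
force: [-2.1, -0.1, 5.9]
width: -0.2
gripper_force: 3.0
```

Nearly shut; press until the force rises.

send_rows --series '[{"ax": 0, "ay": 0, "az": 0, "dx": 0, "dy": 0, "dz": 0.2, "hand": 1}, {"ax": 0, "ay": 0, "az": 0, "dx": 0, "dy": 0, "dz": 0.3, "hand": 1}, {"ax": 0, "ay": 0, "az": 0, "dx": 0, "dy": 0, "dz": 0.3, "hand": 1}]'

```text
clock: 3.8
eef_pos: [546.8, 38.0, 101.3]
tool_rot: [-3.141, -0.001, 0.035]
force: [-8.6, 0.0, 29.4]
width: -0.2
gripper_force: 14.6
```

send_rows --series '[{"ax": 0, "ay": 0, "az": 0, "dx": 0, "dy": 0, "dz": -3, "hand": 1}, {"ax": 0, "ay": 0, "az": 0, "dx": 0, "dy": 0, "dz": -6, "hand": 1}, {"ax": 0, "ay": 0, "az": 0, "dx": -4, "dy": -2, "dz": -6, "hand": 1}, {"ax": 0, "ay": 0, "az": 0, "dx": -8, "dy": -4, "dz": -6, "hand": 1}, {"ax": 0, "ay": 0, "az": 0, "dx": -11, "dy": -6, "dz": -4, "hand": 1}, {"ax": 0, "ay": 0, "az": 0, "dx": -13.5, "dy": -6.7, "dz": -2, "hand": 1}, {"ax": 0, "ay": 0, "az": 0, "dx": -13.5, "dy": -6.7, "dz": 2, "hand": 1}, {"ax": 0, "ay": 0, "az": 0, "dx": -13.5, "dy": -6.7, "dz": 5, "hand": 1}, {"ax": 0, "ay": 0, "az": 0, "dx": -13.5, "dy": -6.7, "dz": 6.8, "hand": 1}, {"ax": 0, "ay": 0, "az": 0, "dx": -13.5, "dy": -6.7, "dz": 6.8, "hand": 1}]'

```text
clock: 4.8
eef_pos: [406.1, 104.0, 40.1]
tool_rot: [-3.131, 0.012, 0.034]
force: [0.4, 0.9, -0.2]
width: -0.2
gripper_force: 0.0
```

```bash
python3 - <<'E'
from h import *
b=get_image("side")
s=read_state();print(np.round(s["eef_pos"],1),np.round(s["force"],1))
p=np.array(b["pixels"])[:,:,::-1][130:280,205:330]
cv2.imwrite("pics/d.png",cv2.resize(p,None,fx=4,fy=4,interpolation=cv2.INTER_CUBIC))
E
```

```text
[405.9 104.2  38.8] [-0.4  0.7 -0.8]
```

View pics/d.png

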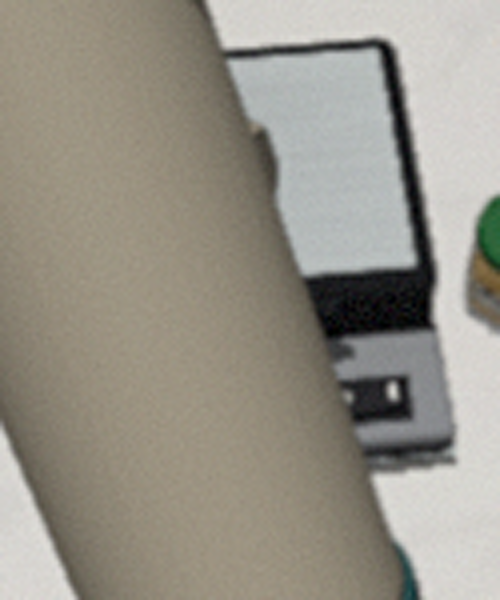

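The lid looks shut; the arm hides the wheel in this view. I'm moving up to the rim.

send_rows --series '[{"ax": 0, "ay": 0, "az": 0, "dx": 0.3, "dy": 0, "dz": 0.3, "hand": 1}, {"ax": 0, "ay": 0, "az": 0, "dx": 0.6, "dy": 0, "dz": 0.6, "hand": 1}, {"ax": 0, "ay": 0, "az": 0, "dx": 0.6, "dy": 0, "dz": 0.6, "hand": 1}]'

```text
clock: 5.15
eef_pos: [412.0, 104.4, 34.9]
tool_rot: [-3.13, 0.013, 0.034]
force: [-0.4, 0.4, 0.0]
width: 0.1
gripper_force: 0.0
```

```bash
python3 - <<'E'
from h import *
b=get_image("wrist");a=get_image("scene")
s=read_state();print(np.round(s["eef_pos"],1),np.round(s["tool_rot"],3),np.round(s["qpos"],2))
p=np.vstack([np.array(b["pixels"])[:,:,::-1],cv2.resize(np.array(a["pixels"])[170:260,210:330,::-1],(512,384),interpolation=cv2.INTER_CUBIC)])
cv2.imwrite("pics/e.png",cv2.resize(p,(400,600)))
E
```

```text
[411.3 104.3  35.1] [-3.129  0.013  0.034] [-0.46  0.72  0.23  2.27 -0.79  0.24 -1.05]
```

View pics/e.png

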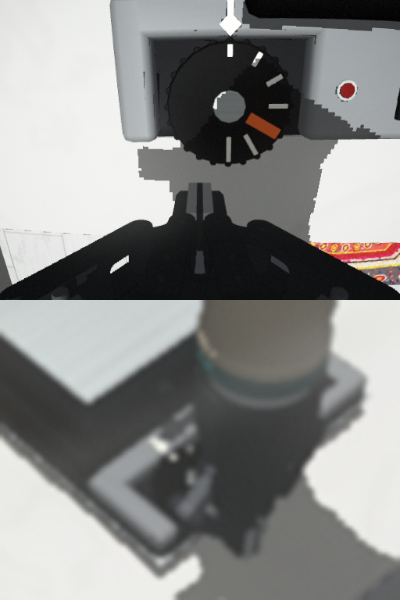

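The wrist view shows the first mark at the pointer and orange at 4 o'clock, so the wheel is at stop 0 and needs four clicks. The fingertips stand just in front of the rim, slightly left.

send_rows --series '[{"ax": 0, "ay": 0, "az": 0, "dx": 0.4, "dy": 0.2, "dz": 0.4, "hand": 1}, {"ax": 0, "ay": 0, "az": 0, "dx": 0.8, "dy": 0.4, "dz": 0.6, "hand": 1}, {"ax": 0, "ay": 0, "az": 0, "dx": 0.8, "dy": 0.4, "dz": 0.6, "hand": 1}]'

```text
clock: 5.55
eef_pos: [419.9, 100.1, 28.4]
tool_rot: [-3.13, 0.013, 0.033]
force: [-0.9, 0.3, 0.7]
width: 0.1
gripper_force: 0.0
```

send_rows --series '[{"ax": 0, "ay": 0, "az": 0, "dx": 0.2, "dy": 0, "dz": 0, "hand": 1}, {"ax": 0, "ay": 0, "az": 0, "dx": 0.4, "dy": 0, "dz": 0, "hand": 1}, {"ax": 0, "ay": 0, "az": 0, "dx": 0.4, "dy": 0, "dz": 0, "hand": 1}]'

```text
clock: 5.85
eef_pos: [423.3, 100.9, 28.6]
tool_rot: [-3.13, 0.014, 0.034]
force: [-0.3, -0.4, 0.4]
width: 0.2
gripper_force: 0.0
```

send_rows --series '[{"ax": 0, "ay": 0, "az": 0, "dx": 0.1, "dy": 0, "dz": 0, "hand": 1}, {"ax": 0, "ay": 0, "az": 0, "dx": 0.2, "dy": 0, "dz": 0, "hand": 1}, {"ax": 0, "ay": 0, "az": 0, "dx": 0.2, "dy": 0, "dz": 0, "hand": 1}]'

```text
clock: 6.15
eef_pos: [425.0, 100.9, 28.5]
tool_rot: [-3.13, 0.014, 0.034]
force: [0.1, -1.2, -0.2]
width: -0.1
gripper_force: 0.0
```

send_rows --series '[{"ax": 0, "ay": 0, "az": 0, "dx": 0.1, "dy": 0, "dz": 0, "hand": 1}, {"ax": 0, "ay": 0, "az": 0, "dx": 0.2, "dy": 0, "dz": 0, "hand": 1}, {"ax": 0, "ay": 0, "az": 0, "dx": 0.2, "dy": 0, "dz": 0, "hand": 1}]'

```text
clock: 6.45
eef_pos: [425.8, 101.0, 28.4]
tool_rot: [-3.129, 0.016, 0.034]
force: [-2.9, 0.6, 2.0]
width: -0.3
gripper_force: 1.3
```

send_rows --series '[{"ax": 0, "ay": 0, "az": 0, "dx": 0.05, "dy": 0, "dz": 0, "hand": 1}, {"ax": 0, "ay": 0, "az": 0, "dx": 0.07, "dy": 0, "dz": 0, "hand": 1}, {"ax": 0, "ay": 0, "az": 0, "dx": 0.07, "dy": 0, "dz": 0, "hand": 1}]'

```text
clock: 6.75
eef_pos: [426.0, 101.1, 28.4]
tool_rot: [-3.129, 0.017, 0.034]
force: [-5.4, -0.3, 3.2]
width: 0.0
gripper_force: 2.6
```

send_rows --series '[{"ax": 0, "ay": 0, "az": 0, "dx": 0.05, "dy": 0.25, "dz": 0, "hand": 1}, {"ax": 0, "ay": 0, "az": 0, "dx": 0.05, "dy": 0.5, "dz": 0, "hand": 1}, {"ax": 0, "ay": 0, "az": 0, "dx": 0.05, "dy": 0.75, "dz": 0, "hand": 1}, {"ax": 0, "ay": 0, "az": 0, "dx": 0.05, "dy": 1.0, "dz": 0, "hand": 1}]'

```text
clock: 7.15
eef_pos: [425.3, 91.7, 28.2]
tool_rot: [-3.128, 0.02, 0.035]
force: [-7.6, 0.3, 5.8]
width: -0.3
gripper_force: 3.8
```

send_rows --series '[{"ax": 0, "ay": 0, "az": 0, "dx": 0, "dy": 0.25, "dz": 0, "hand": 1}, {"ax": 0, "ay": 0, "az": 0, "dx": 0, "dy": 0.5, "dz": 0, "hand": 1}, {"ax": 0, "ay": 0, "az": 0, "dx": 0, "dy": 0.75, "dz": 0, "hand": 1}, {"ax": 0, "ay": 0, "az": 0, "dx": 0, "dy": 0.95, "dz": 0, "hand": 1}]'

```text
clock: 7.55
eef_pos: [425.7, 82.0, 28.1]
tool_rot: [-3.128, 0.02, 0.035]
force: [-7.3, 2.2, 4.6]
width: 0.1
gripper_force: 3.5
```

```bash
cat >> h.py <<'E'
def wheel(save=None):
    w=get_image("wrist");s=read_state();p=np.array(w["pixels"]).astype(int)
    m=(p[...,0]>140)&(p[...,1]<p[...,0]*.62)&(p[...,2]<p[...,0]*.4)&(p[...,1]>p[...,0]*.25)
    m[225:]=0
    n,l,st,c=cv2.connectedComponentsWithStats(m.astype(np.uint8))
    for i in range(1,n):
        if st[i,4]>60:
            q=plane(w,*c[i],45)[:2];d=q-np.array([468.7,91.4]);print("orange",c[i].round(),st[i,4],q.round(1),"r",np.hypot(*d).round(1),"wheel",(np.degrees(np.arctan2(d[1],d[0])-.035)+120).round(1))
    print(np.round(s["eef_pos"],1),np.round(s["force"],1))
    if save: cv2.imwrite(save,p[:,:,::-1])
E
python3 -c "
from h import *
wheel()"
```

```text
orange [288. 169.] 500 [473.1  71.4] r 20.5 wheel 40.5
[425.7  81.7  28.1] [-8.   0.1  4. ]
```

send_rows --series '[{"ax": 0, "ay": 0, "az": 0, "dx": -0.5, "dy": 0, "dz": 0, "hand": 1}, {"ax": 0, "ay": 0, "az": 0, "dx": -0.8, "dy": 0, "dz": 0, "hand": 1}, {"ax": 0, "ay": 0, "az": 0, "dx": -0.8, "dy": -1.0, "dz": 0, "hand": 1}, {"ax": 0, "ay": 0, "az": 0, "dx": -0.8, "dy": -1.95, "dz": 0, "hand": 1}, {"ax": 0, "ay": 0, "az": 0, "dx": -0.8, "dy": -1.95, "dz": 0, "hand": 1}]'

```text
clock: 8.1
eef_pos: [420.6, 103.0, 28.6]
tool_rot: [-3.129, 0.013, 0.037]
force: [-0.1, 0.6, -0.7]
width: -0.2
gripper_force: 0.0
```

```bash
python3 -c "
from h import *
wheel('pics/f.png')"
```

```text
orange [344. 158.] 106 [473.   70.6] r 21.2 wheel 39.7
[420.6 102.   28.6] [ 0.2 -0.3  0.1][ WARN:0@0.583] global loadsave.cpp:1063 imwrite_ Unsupported depth image for selected encoder is fallbacked to CV_8U.
```

View pics/f.png

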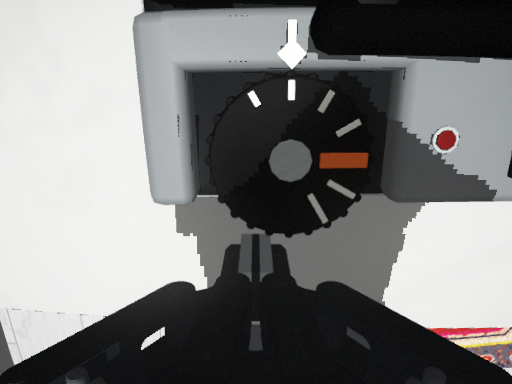

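The second mark now sits at the pointer: one click done. I'll repeat the same stroke.

send_rows --series '[{"ax": 0, "ay": 0, "az": 0, "dx": 0.5, "dy": 0, "dz": 0, "hand": 1}, {"ax": 0, "ay": 0, "az": 0, "dx": 0.8, "dy": 0, "dz": 0, "hand": 1}, {"ax": 0, "ay": 0, "az": 0, "dx": 0.8, "dy": 0.25, "dz": 0, "hand": 1}, {"ax": 0, "ay": 0, "az": 0, "dx": 0.8, "dy": 0.5, "dz": 0, "hand": 1}, {"ax": 0, "ay": 0, "az": 0, "dx": 0.8, "dy": 0.75, "dz": 0, "hand": 1}, {"ax": 0, "ay": 0, "az": 0, "dx": 0.8, "dy": 1.0, "dz": 0, "hand": 1}, {"ax": 0, "ay": 0, "az": 0, "dx": 0.8, "dy": 1.25, "dz": 0, "hand": 1}, {"ax": 0, "ay": 0, "az": 0, "dx": 0.8, "dy": 1.5, "dz": 0, "hand": 1}, {"ax": 0, "ay": 0, "az": 0, "dx": 0.8, "dy": 1.75, "dz": 0, "hand": 1}, {"ax": 0, "ay": 0, "az": 0, "dx": 0.8, "dy": 1.95, "dz": 0, "hand": 1}]'

```text
clock: 9.15
eef_pos: [425.7, 81.8, 28.0]
tool_rot: [-3.128, 0.02, 0.034]
force: [-6.8, 2.3, 3.1]
width: 0.2
gripper_force: 2.8
```

send_rows --series '[{"ax": 0, "ay": 0, "az": 0, "dx": -0.5, "dy": 0, "dz": 0, "hand": 1}, {"ax": 0, "ay": 0, "az": 0, "dx": -0.8, "dy": 0, "dz": 0, "hand": 1}, {"ax": 0, "ay": 0, "az": 0, "dx": -0.8, "dy": -1.0, "dz": 0, "hand": 1}, {"ax": 0, "ay": 0, "az": 0, "dx": -0.8, "dy": -1.95, "dz": 0, "hand": 1}, {"ax": 0, "ay": 0, "az": 0, "dx": -0.8, "dy": -1.95, "dz": 0, "hand": 1}]'

```text
clock: 9.65
eef_pos: [420.4, 103.0, 28.6]
tool_rot: [-3.129, 0.014, 0.037]
force: [-0.1, 1.2, -0.6]
width: -0.4
gripper_force: 0.0
```

```bash
python3 -c "
from h import *
wheel()"
```

```text
orange [336. 131.] 360 [483.2  74.9] r 21.9 wheel 69.3
[420.4 102.   28.6] [ 0.7 -0.3  0.1]
```

Two clicks (69.3 − 39.7 ≈ 30°). Third click next.

send_rows --series '[{"ax": 0, "ay": 0, "az": 0, "dx": 0.5, "dy": 0, "dz": 0, "hand": 1}, {"ax": 0, "ay": 0, "az": 0, "dx": 0.8, "dy": 0, "dz": 0, "hand": 1}, {"ax": 0, "ay": 0, "az": 0, "dx": 0.8, "dy": 0.25, "dz": 0, "hand": 1}, {"ax": 0, "ay": 0, "az": 0, "dx": 0.8, "dy": 0.5, "dz": 0, "hand": 1}, {"ax": 0, "ay": 0, "az": 0, "dx": 0.8, "dy": 0.75, "dz": 0, "hand": 1}, {"ax": 0, "ay": 0, "az": 0, "dx": 0.8, "dy": 1.0, "dz": 0, "hand": 1}, {"ax": 0, "ay": 0, "az": 0, "dx": 0.8, "dy": 1.25, "dz": 0, "hand": 1}, {"ax": 0, "ay": 0, "az": 0, "dx": 0.8, "dy": 1.5, "dz": 0, "hand": 1}, {"ax": 0, "ay": 0, "az": 0, "dx": 0.8, "dy": 1.75, "dz": 0, "hand": 1}, {"ax": 0, "ay": 0, "az": 0, "dx": 0.8, "dy": 1.95, "dz": 0, "hand": 1}]'

```text
clock: 10.7
eef_pos: [425.7, 81.8, 28.0]
tool_rot: [-3.128, 0.02, 0.034]
force: [-6.2, 1.3, 3.7]
width: 0.1
gripper_force: 2.8
```

send_rows --series '[{"ax": 0, "ay": 0, "az": 0, "dx": -0.5, "dy": 0, "dz": 0, "hand": 1}, {"ax": 0, "ay": 0, "az": 0, "dx": -0.8, "dy": 0, "dz": 0, "hand": 1}, {"ax": 0, "ay": 0, "az": 0, "dx": -0.8, "dy": -1.0, "dz": 0, "hand": 1}, {"ax": 0, "ay": 0, "az": 0, "dx": -0.8, "dy": -1.95, "dz": 0, "hand": 1}, {"ax": 0, "ay": 0, "az": 0, "dx": -0.8, "dy": -1.95, "dz": 0, "hand": 1}]'

```text
clock: 11.2
eef_pos: [420.4, 103.0, 28.5]
tool_rot: [-3.129, 0.014, 0.037]
force: [0.0, -0.5, 0.2]
width: -0.2
gripper_force: 0.0
```

```bash
python3 -c "
from h import *
wheel()"
```

```text
orange [319. 112.] 663 [490.4  82.1] r 23.6 wheel 94.6
[420.5 102.   28.6] [-0.  -0.5 -1. ]
```

Three clicks. Fourth and last.

send_rows --series '[{"ax": 0, "ay": 0, "az": 0, "dx": 0.5, "dy": 0, "dz": 0, "hand": 1}, {"ax": 0, "ay": 0, "az": 0, "dx": 0.8, "dy": 0, "dz": 0, "hand": 1}, {"ax": 0, "ay": 0, "az": 0, "dx": 0.8, "dy": 0.25, "dz": 0, "hand": 1}, {"ax": 0, "ay": 0, "az": 0, "dx": 0.8, "dy": 0.5, "dz": 0, "hand": 1}, {"ax": 0, "ay": 0, "az": 0, "dx": 0.8, "dy": 0.75, "dz": 0, "hand": 1}, {"ax": 0, "ay": 0, "az": 0, "dx": 0.8, "dy": 1.0, "dz": 0, "hand": 1}, {"ax": 0, "ay": 0, "az": 0, "dx": 0.8, "dy": 1.25, "dz": 0, "hand": 1}, {"ax": 0, "ay": 0, "az": 0, "dx": 0.8, "dy": 1.5, "dz": 0, "hand": 1}, {"ax": 0, "ay": 0, "az": 0, "dx": 0.8, "dy": 1.75, "dz": 0, "hand": 1}, {"ax": 0, "ay": 0, "az": 0, "dx": 0.8, "dy": 1.95, "dz": 0, "hand": 1}]'

```text
clock: 12.25
eef_pos: [425.7, 81.8, 28.0]
tool_rot: [-3.128, 0.02, 0.034]
force: [-5.7, 2.1, 2.2]
width: 0.1
gripper_force: 2.9
```

send_rows --series '[{"ax": 0, "ay": 0, "az": 0, "dx": -0.5, "dy": 0, "dz": 0, "hand": 1}, {"ax": 0, "ay": 0, "az": 0, "dx": -0.8, "dy": 0, "dz": 0, "hand": 1}, {"ax": 0, "ay": 0, "az": 0, "dx": -0.8, "dy": 0, "dz": 0, "hand": 1}, {"ax": 0, "ay": 0, "az": 0, "dx": -0.8, "dy": 0, "dz": 0, "hand": 1}]'

```text
clock: 12.65
eef_pos: [421.4, 81.1, 28.5]
tool_rot: [-3.13, 0.013, 0.034]
force: [0.1, 0.4, 0.1]
width: 0.3
gripper_force: 0.0
```

```bash
python3 -c "
from h import *
wheel('pics/g.png')"
```

```text
[421.4  81.2  28.4] [ 1.2 -0.4  0. ][ WARN:0@0.634] global loadsave.cpp:1063 imwrite_ Unsupported depth image for selected encoder is fallbacked to CV_8U.
```

View pics/g.png

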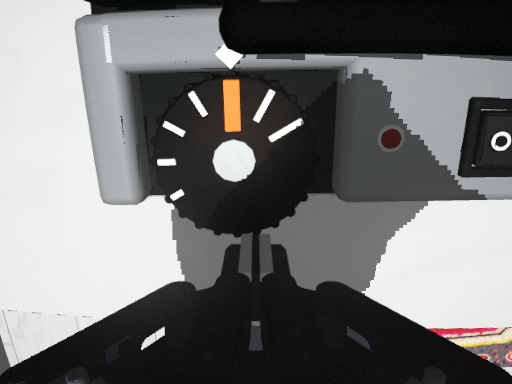

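The orange mark is at the white pointer (232,60). Now the rocker.

send_rows --series '[{"ax": 0, "ay": 0, "az": 0, "dx": -0.2, "dy": 0, "dz": -4, "hand": 1}, {"ax": 0, "ay": 0, "az": 0, "dx": 0, "dy": 0, "dz": -8, "hand": 1}, {"ax": 0, "ay": 0, "az": 0, "dx": 1.5, "dy": 4, "dz": -9, "hand": 1}, {"ax": 0, "ay": 0, "az": 0, "dx": 3.5, "dy": 8, "dz": -9, "hand": 1}, {"ax": 0, "ay": 0, "az": 0, "dx": 5.6, "dy": 12.5, "dz": -9, "hand": 1}, {"ax": 0, "ay": 0, "az": 0, "dx": 5.6, "dy": 12.5, "dz": -8, "hand": 1}, {"ax": 0, "ay": 0, "az": 0, "dx": 5.6, "dy": 12.5, "dz": -6, "hand": 1}, {"ax": 0, "ay": 0, "az": 0, "dx": 5.6, "dy": 12.5, "dz": -4.5, "hand": 1}, {"ax": 0, "ay": 0, "az": 0, "dx": 5.6, "dy": 12.5, "dz": -4.5, "hand": 1}]'

```text
clock: 13.6
eef_pos: [480.4, -42.2, 69.7]
tool_rot: [-3.129, 0.017, 0.033]
force: [-0.3, -0.4, 0.2]
width: 0.2
gripper_force: 0.0
```

```bash
python3 -c "
from h import *
wheel('pics/k.png')"
```

```text
orange [ 24. 210.] 162 [487.   93.2] r 18.4 wheel 123.7
[481.  -42.4  70.6] [-0.5  0.5 -0.6][ WARN:0@0.624] global loadsave.cpp:1063 imwrite_ Unsupported depth image for selected encoder is fallbacked to CV_8U.
```

View pics/k.png

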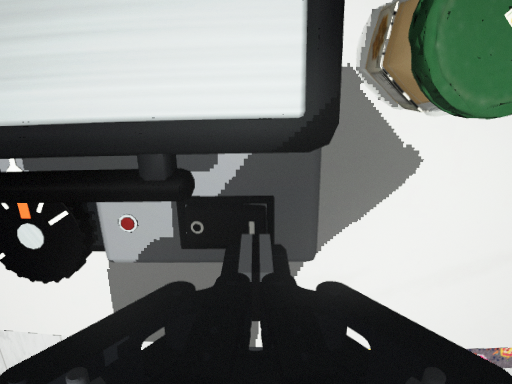

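The tips are over the white line of the rocker's right half (252,228). Pressing.

send_rows --series '[{"ax": 0, "ay": 0, "az": 0, "dx": 0.1, "dy": -0.3, "dz": 0.5, "hand": 1}, {"ax": 0, "ay": 0, "az": 0, "dx": 0.1, "dy": -0.3, "dz": 1.0, "hand": 1}, {"ax": 0, "ay": 0, "az": 0, "dx": 0.1, "dy": -0.3, "dz": 1.5, "hand": 1}, {"ax": 0, "ay": 0, "az": 0, "dx": 0.1, "dy": -0.3, "dz": 1.7, "hand": 1}, {"ax": 0, "ay": 0, "az": 0, "dx": 0.1, "dy": -0.3, "dz": 1.85, "hand": 1}, {"ax": 0, "ay": 0, "az": 0, "dx": 0.1, "dy": -0.3, "dz": 1.85, "hand": 1}]'

```text
clock: 14.25
eef_pos: [482.2, -39.2, 52.6]
tool_rot: [-3.13, 0.014, 0.034]
force: [-0.2, -0.4, 0.4]
width: -0.2
gripper_force: 0.1
```

send_rows --series '[{"ax": 0, "ay": 0, "az": 0, "dx": 0, "dy": 0, "dz": 0.15, "hand": 1}, {"ax": 0, "ay": 0, "az": 0, "dx": 0, "dy": 0, "dz": 0.25, "hand": 1}, {"ax": 0, "ay": 0, "az": 0, "dx": 0, "dy": 0, "dz": 0.25, "hand": 1}]'

```text
clock: 14.55
eef_pos: [482.2, -39.1, 51.8]
tool_rot: [-3.128, 0.013, 0.033]
force: [-3.7, 0.0, 20.3]
width: 0.2
gripper_force: 10.2
```

send_rows --series '[{"ax": 0, "ay": 0, "az": 0, "dx": 0, "dy": 0, "dz": 0.1, "hand": 1}, {"ax": 0, "ay": 0, "az": 0, "dx": 0, "dy": 0, "dz": 0.1, "hand": 1}]'

```text
clock: 14.75
eef_pos: [482.3, -39.1, 51.6]
tool_rot: [-3.128, 0.012, 0.033]
force: [-5.2, 1.0, 30.4]
width: -0.2
gripper_force: 14.8
```

Hard stop at 51.6 mm, about the "on" height. I'll lift clear and retreat, then check.

send_rows --series '[{"ax": 0, "ay": 0, "az": 0, "dx": 0, "dy": 0, "dz": -3, "hand": 1}, {"ax": 0, "ay": 0, "az": 0, "dx": 0, "dy": 0, "dz": -7, "hand": 1}, {"ax": 0, "ay": 0, "az": 0, "dx": -2, "dy": 4, "dz": -10, "hand": 1}, {"ax": 0, "ay": 0, "az": 0, "dx": -3, "dy": 8, "dz": -13, "hand": 1}, {"ax": 0, "ay": 0, "az": 0, "dx": -3, "dy": 12, "dz": -15, "hand": 1}, {"ax": 0, "ay": 0, "az": 0, "dx": -3, "dy": 16, "dz": -15, "hand": 1}, {"ax": 0, "ay": 0, "az": 0, "dx": -3, "dy": 20, "dz": -15, "hand": 1}, {"ax": 0, "ay": 0, "az": 0, "dx": -3, "dy": 24, "dz": -15, "hand": 1}, {"ax": 0, "ay": 0, "az": 0, "dx": -3, "dy": 26, "dz": -15, "hand": 1}, {"ax": 0, "ay": 0, "az": 0, "dx": -3, "dy": 26, "dz": -15, "hand": 1}]'

```text
clock: 15.75
eef_pos: [462.1, -305.2, 196.6]
tool_rot: [-3.132, 0.014, 0.029]
force: [0.3, -0.2, -0.4]
width: 0.3
gripper_force: 0.0
```

```bash
python3 - <<'E'
from h import *
b=get_image("side");a=get_image("scene")
print(read_state()["clock"],np.round(read_state()["force"],1))
f=lambda i,r,c,w:cv2.resize(np.array(i["pixels"])[r[0]:r[1],c[0]:c[1],::-1],(w,590),interpolation=cv2.INTER_CUBIC)
cv2.imwrite("pics/m.png",np.hstack([f(b,(130,255),(215,325),400),f(a,(120,255),(180,325),400)]))
E
```

```text
15.85 [-0.2  1.   0.1]
```

View pics/m.png

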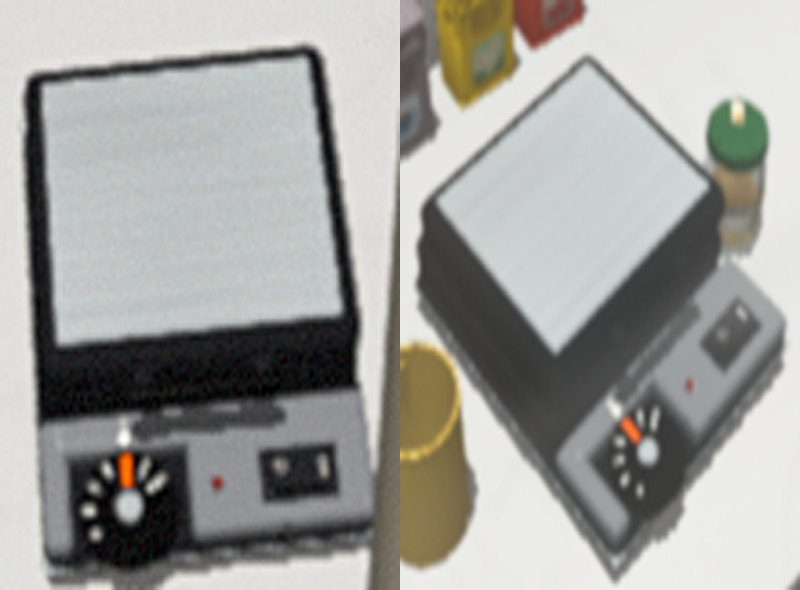

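The lid is shut and the orange mark is at the pointer, with jar and mug in place. The rocker stopped solidly at its on height.

```bash
python3 -c "
from h import *
print(finish_job())"
```

```text
the job is handed in; nothing more can be done
None
```

I shut the lid, turned the browning wheel four clicks so the orange mark sits at the pointer, pressed the power rocker to on, and handed the job in; the result did not come back, and I judged the rocker by its hard stop at the on height rather than from a picture.

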